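# Crimp a badge in the guarded badge press

### The job

On the print stall's badge press, push the loaded die tray fully home against its stop under the press head, sliding it along its rails without lifting it. Then reach down through the window in the press's guard and press the lever all the way down, keep it down for two seconds, and let it come back up; do not touch the guard at any time. Leave the lever alone until the tray is home, and do not disturb the tin, the tape dispenser or the marker.

Things in the scene. Friction and masses are not known exactly. Their poses are not given: they have to be found in the camera images.
- press: Grey steel badge press, fixed. Origin on the table below the head's front face; x to the rear along the rails (the way the tray is pushed), y left, z up. Base plate x -190 to 130, y +-75, 12 mm thick. Two rails (inner faces y +-34, tops z 24 mm) guide the tray. Head x 5 to 125, y +-63, up to z 96 mm, under the guard. In front of the head: only base plate, rails and tray.
- guard: Aluminium guard box on the press head, fixed to it, with the press's origin and axes: x -4 to 134, y +-68, z 96 to 158 mm (the tallest part of the press). Sheet 4 mm thick, closed on all sides, one window in its level top. Neither fingers nor arm may touch it.
- window (a point): Centre of the window in the guard's top, on the upper surface (158 mm above the table, 50 mm behind the press origin along its x). The opening is 66 mm along the press's x and 82 mm along its y: shut fingers pass, fully open ones do not.
- lever (a joint): Lever inside the guard, rad: 0 = up (rest), 0.36 = all the way down on a hard stop. Sprung: returns to 0 when let go. Hinge parallel to the press's y at x 115, z 132 mm of the press, behind the crossbar. Pressing the crossbar takes about 4 N at first and 13 N at the bottom.
- lever_bar (a point): Topmost point at mid-length of the lever's black round crossbar, the place to press: bar 20 mm in diameter, 44 mm long along the press's y, straight below the window's centre. At rest 142 mm above the table, 16 mm below the guard's upper surface; fully pressed, the bar is 23 mm lower and 4 mm farther to the rear. The point turns with the lever.
- shuttle: Loose steel die tray (0.25 to 0.5 kg) between the rails: plate 163 x 64 x 10 mm; at its rear a round die, 56 mm across, top 25 mm above the underside; at its robot end an upright tab. Origin on the underside below the die's centre, x to the rear. Starts 40 to 80 mm short of home. Home: origin 50 mm behind the press origin along its x, rear edge on a hard stop. Slides at 1 to 4 N.
- tab (a point): Centre of the robot-side face of the tray's black push tab, 130 mm in front of the tray's origin, 43 mm above the table. The tab is 10 mm thick, 50 mm wide, and spans 22 to 64 mm above the table. Push it towards the press's +x; at home this face is 80 mm in front of the press origin.
- tin: Bystander: closed tin of badge blanks with a paper label, 66 mm in diameter, 65 mm tall, standing on the table. Origin at the centre of its underside.
- tape: Bystander: desk tape dispenser, 120 x 50 mm, 74 mm tall, on the table. Origin at the centre of its underside, x along its length.
- marker: Bystander: thick marker pen lying on the table, 135 mm long, 18 mm thick. Origin on its underside near mid-length, x along its length.
Things that resemble listed ones, but are neither listed nor needed, are in the scene too. Leave any orange or purple look-alike of the shuttle alone.

How it is judged (in metres and radians):
On the way, in this order (a step that is already met when the one before it is completed fails the run):
1. the die tray is fully home against its stop, the lever still up (x of shuttle in the frame of press above 0.046 m and value of joint lever below 0.1 rad), for 0.2 s.
2. the lever is pressed all the way down (0.31 rad or more of 0.36) and kept there for 1.5 s (value of joint lever above 0.31 rad), for 1.5 s.
At the end, for the whole second after the job is handed in: The tray rests on the base plate within 4 mm of fully home and the lever is back up (below 0.05 rad), after having been pressed to at least 0.31 rad for 1.5 s with the tray home (x of shuttle in the frame of press above 0.046 m and height (world z) of shuttle below 0.016 m and linear speed of shuttle below 0.02 m/s and value of joint lever below 0.05 rad); the robot touches nothing.
It fails at once if the guard is touched (over 0.5 N) by the fingers or the arm (contact force between any of the fingers, the arm and guard above 0.5 N).
It fails at once if the lever is pressed (over 0.1 rad) while the tray is more than 5 mm short of home (value of joint lever above 0.1 rad and x of shuttle in the frame of press below 0.045 m).
It fails at once if the tray is lifted (over 6 mm) or tipped (over 0.1 rad) (height (world z) of shuttle above 0.018 m or angle between shuttle's own z axis and vertical above 0.1 rad).
It fails at once if the tin, the tape dispenser or the marker is moved by more than 10 mm (distance of any of tin, tape, marker from where it was at the start of the episode above 0.01 m).
It also fails if it takes over 51 s, if anything falls off the work surface, if the arm or the gripper's body presses on something with over 40 N, if the wrist force passes 120 N, or if a joint passes its speed limit or range.

### The arm

A 6-joint arm with a two-finger parallel gripper is mounted at the origin on the work surface. World frame = base frame: x ahead of the robot, y to its left, z up, the work surface at z = 0. Lengths are in mm, angles in rad, forces in N, time in s.
With the tool pointing down it reaches from about 350 to 725 mm from the base axis. Payload 4.3 kg.
Tool frame: the origin (TCP) lies midway between the tips of the shut fingers; the grasp point (between the pads) lies 19 mm behind it; z points along the fingers, y is the line along which they close (so a half turn about z gives the same grasp; the last joint's range is limited). The gripper opens to 85 mm and grips with 20 to 120 N. Pads are 22 mm wide; open, the fingers measure 114 mm over their backs; the gripper's body (76 mm by 85 mm) begins 54 mm behind the grasp point. The pads swing forward as they close: fully open they stand 13 mm farther back than shut.
Start: joints at [-1.352, 0.377, 0.081, 1.274, 0, 1.46], TCP at [185.684, -544.232, 231.329] pointing down, gripper open.
Joint ranges: [-2.72, 2.72], [-0.84, 1.66], [-1.02, 1.22], [-1.77, 2.12], [-1.37, 1.28], [-3.14, 3.14]. Speed limits (rad/s): [2.57, 2.57, 3.14, 3.14, 3.14, 3.14].

### API

Orientations are given as a rotation vector (axis times angle).
In Python, from plant import state, grab_frame, camera_params, close_job, cut_out, tip_of gives the robot as it stands.
- The arm moves only by the tool send_rows, never from a script. Its argument "moves" is a list of rows, each a list of 7 numbers: the shift along the tool's x, y, z in mm, then the turn, a rotation vector about the tool's x, y, z in degrees, then the finger opening in mm, from 0 to 85.4. In form: [[tx, ty, tz, ax, ay, az, gripper], ...]. A call has 1 to 20 rows; each row shifts and turns the commanded pose from where the row before left it, along the tool's axes as they then stand; what a row does not reach is not made up. A row lasts 1/12 s, in which the tool goes at most 41.7 mm and 7.16 degrees, less where a joint would pass 70% of its speed; a pose out of reach is approached as far as the arm can. A call is refused whole if a number of a shift passes 41.7 or a number of a turn 7.16, either way. A call with a gripper value outside its range is refused whole. The fingers move at their own pace and stop on an object; "grip_force" is the grip in N (left out, the last holds). Time passes only in rows, so rows that do not move let the fingers close. It gives the time, the measured TCP pose, the force, the opening and the grip force at its end, in the units of the state.
- state(): the state, without advancing time (a new reading comes with each control period).
- grab_frame(name): name is "side" or "top"; returns (picture, depth): 384x512x3 uint8, red, green, blue; 384x512 float32, mm along the optical axis (not along the pixel's ray), 0 where there is no reading.
- camera_params(name): a dict with "fovy" (degrees; the focal length in pixels is half the picture's height over the tangent of half this angle, whatever the lens; pixels are square), "cx", "cy" (the principal point, pixels), "rvec" (rotation vector, rad) and "tvec" (3), from world to camera coordinates, as OpenCV has them. Camera axes: x right, y down, z forward; pixel columns grow to the right and rows downward; lengths in mm; the calibration is good to about 2 mm. A picture is of the moment at which its call begins. camera_params takes no time and is no camera call.
- close_job(): hands the job in; it is judged then, once.
Trained networks look in the newest picture that a camera, given by its name, has taken for a name from the list of things; names that differ only in an ending like _2 or _b are one class to them, and where a whole thing is asked for, a point or a joint stands for the part that bears it (a point fixed in the world has none). Each returns a list of dicts, best first, with "confidence" (0 to 1); they miss things now and then, are a little off and sometimes report something else, mostly with a low value. They report only what shows in the picture. A call takes as long as a camera call. They do not tell look-alikes from the thing itself.
- cut_out(target, camera): "region" (384x512 bool, what is visible of it).
- tip_of(target, camera): "xyz" ([x, y, z] in mm, in the coordinates of the camera as it stood for that picture, good to about 4 mm: a listed point, or the origin of a listed thing).
The state is a dict: "time": time; "qpos": joint angles; "qd": joint speeds; "joint_torque": joint torques, N m; "position": TCP position; "orientation": TCP orientation; "force": force on the tool from outside, world axes, zero at the start; "wrist_torque": the same for the moment, N m; "finger_gap": finger opening in mm; "finger_force": force on a finger pad.
Only numpy, scipy, OpenCV 4.12 (cv2) and the standard library are available. Lean on these libraries where they do the work, as an engineer would, in place of code of your own. Each camera call takes 0.05 s, during which the arm holds its last target. There are 200 camera calls.

## Working session

There is one attempt and no reset: what is moved stays moved. The work goes in short steps, Python scripts to look and compute and a tool call to move; the robot and the scene stay as the last step left them, time stands still between calls to the robot, and variables do not carry over. Pictures are saved under pics/ and viewed, at most 10 in all, crops included, and the job is handed in when it is done.

Besides the shell and the picture viewer there is one more tool, called by a JSON object that holds its "name" and its "arguments", one argument or row to a line. send_rows: Moves the arm, as the interface text tells. Its arguments: {"type":"object","properties":{"moves":{"type":"array"},"grip_force":{"type":"number"}},"required":["moves"]}

```bash
mkdir -p pics; cat > h.py <<'E'
import numpy as np, cv2
from plant import *
from scipy.spatial.transform import Rotation as R
def w(c,p):
    k=camera_params(c); return R.from_rotvec(np.ravel(k["rvec"])).inv().apply(np.array(p)-np.ravel(k["tvec"]))
def cloud(c,d):
    k=camera_params(c); f=192/np.tan(np.radians(k["fovy"]/2)); v,u=np.mgrid[:384,:512]
    P=np.stack([(u-k["cx"])/f*d,(v-k["cy"])/f*d,d],-1)
    return w(c,P.reshape(-1,3)).reshape(384,512,3)
E
python3 - <<'E'
from h import *
im=[]
for c in("side","top"):
    p,d=grab_frame(c); np.savez(c+"0.npz",p=p,d=d); im.append(p)
    for t in("press","window","lever_bar","shuttle","tab","tin","tape","marker"):
        print(c,t,[(round(r["confidence"],2),w(c,r["xyz"]).round().tolist()) for r in tip_of(t,c)[:3]])
for c,p in zip(("side","top"),im): cv2.imwrite(f"pics/{c}0.png",p[...,::-1])
s=state();print(s)
E
```

```text
side press [(0.9, [595.0, 55.0, -1.0])]
side window [(0.67, [647.0, 76.0, 160.0])]
side lever_bar [(0.58, [639.0, 71.0, 142.0])]
side shuttle [(0.84, [672.0, 387.0, 2.0]), (0.76, [330.0, 300.0, -2.0]), (0.63, [601.0, 61.0, 14.0])]
side tab [(0.77, [215.0, 356.0, 29.0]), (0.67, [565.0, 454.0, 28.0]), (0.65, [475.0, 14.0, 40.0])]
side tin [(0.74, [497.0, -179.0, 2.0])]
side tape [(0.64, [649.0, -110.0, 1.0])]
side marker [(0.71, [480.0, 211.0, 0.0])]
top press [(0.58, [597.0, 52.0, -3.0])]
top window [(0.85, [642.0, 76.0, 159.0])]
top lever_bar [(0.47, [648.0, 71.0, 141.0])]
top shuttle [(0.98, [675.0, 387.0, -3.0]), (0.83, [328.0, 294.0, -2.0]), (0.62, [600.0, 57.0, 11.0])]
top tab [(0.96, [479.0, 12.0, 46.0]), (0.78, [561.0, 450.0, 27.0]), (0.61, [209.0, 350.0, 29.0])]
top tin [(0.81, [497.0, -180.0, -4.0])]
top tape [(0.58, [654.0, -110.0, -5.0])]
top marker [(0.49, [485.0, 209.0, -8.0])]
{'time': 0.9, 'qpos': array([-1.35228020e+00,  3.77296510e-01,  8.10006035e-02,  1.27441768e+00,
       -1.87799723e-05,  1.46049580e+00]), 'qd': array([ 0.00077729,  0.00045269, -0.00052504, -0.00055798,  0.00222755,
        0.00164322]), 'joint_torque': array([-1.10322955e-05, -4.63507640e+01,  2.70160514e+01, -5.38941094e-05,
       -1.68166421e-04,  1.57038436e-07]), 'position': array([ 185.68695712, -544.22225364,  231.33159396]), 'orientation': array([ 3.09914692e+00,  5.14166590e-01, -2.24267025e-05]), 'force': array([ 0.50989684,  0.47213324, -0.29515662]), 'wrist_torque': array([0.00175435, 0.00308176, 0.04345792]), 'finger_force': 0.0, 'finger_gap': 85.70402158984646}
```

View pics/side0.png

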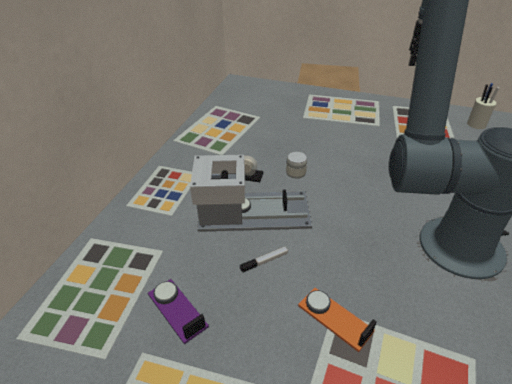

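View pics/top0.png

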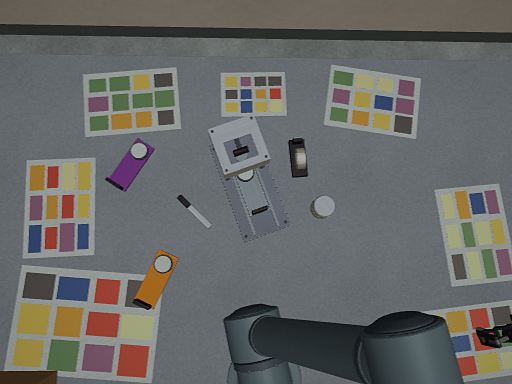

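```bash
python3 - <<'E'
from h import *
for c in("side","top"):
    z=np.load(c+"0.npz"); C=cloud(c,z["d"]); ok=z["d"]>0
    X=C[ok]; m=(abs(X[:,2]-158)<5)&(np.hypot(X[:,0]-655,X[:,1]-76)<140)
    q=X[m]; 
    r=cv2.minAreaRect(q[:,:2].astype(np.float32)); print(c,len(q),np.median(q[:,2]),r)
    # tab: points z 30..70 in front of press
    m=(X[:,2]>55)&(X[:,2]<70)&(np.hypot(X[:,0]-483,X[:,1]-12)<50)
    q=X[m]; print("tab",len(q),q.mean(0), cv2.minAreaRect(q[:,:2].astype(np.float32)))
    m=(X[:,2]>122)&(X[:,2]<150)&(np.hypot(X[:,0]-645,X[:,1]-75)<38)
    q=X[m]; print("bar",len(q),q.mean(0),q[:,2].max(),cv2.minAreaRect(q[:,:2].astype(np.float32)))
E
```

```text
side 1258 158.55802933135396 ((657.606201171875, 79.18804931640625), (137.1335906982422, 141.3515167236328), 19.84369468688965)
tab 51 [485.1127169   18.93293807  63.17969158] ((485.4334716796875, 17.109085083007812), (9.655424118041992, 50.12254333496094), 20.087135314941406)
bar 100 [650.63517332  76.01705881 138.98443549] 144.48939085874747 ((655.55810546875, 76.19923400878906), (43.43727493286133, 38.99758529663086), 21.326366424560547)
top 1546 156.1338280614687 ((657.1851806640625, 74.82905578613281), (139.66539001464844, 136.28756713867188), 20.36357307434082)
tab 60 [485.47088609  11.59410088  61.74466284] ((485.5823059082031, 11.674894332885742), (9.895867347717285, 49.16301345825195), 20.163436889648438)
bar 159 [649.14614612  72.70386588 136.06177511] 145.08964646235592 ((656.4385375976562, 74.40472412109375), (49.39176940917969, 43.21263885498047), 18.283748626708984)
```

Side view: press at about (225,195) and the grey tray's tab at (285,200). Top view: guard at (240,147), tab at (260,210), tin at (322,207), tape at (298,157), marker at (193,211). The orange and purple trays are decoys. Fitted press pose: origin about (596.4, 54.7), yaw 20.1°; the tray is about 43 mm short of home. Next I move in front of the tab, with the fingers shut.

{"name": "send_rows", "arguments": {
  "moves": [
    [0,0,0,0,0,-1.26,0],
    [22,-22,0,0,0,0,0],
    [22,-22,0,0,0,0,0],
    [22,-22,0,0,0,0,0],
    [22,-22,0,0,0,0,0],
    [22,-22,0,0,0,0,0],
    [22,-22,0,0,0,0,0],
    [22,-22,0,0,0,0,0],
    [22,-22,0,0,0,0,0],
    [22,-22,0,0,0,0,0],
    [22,-22,0,0,0,0,0],
    [22,-22,0,0,0,0,0],
    [22,-22,0,0,0,0,0],
    [22,-22,0,0,0,0,0],
    [22,-22,0,0,0,0,0],
    [22,-22,0,0,0,0,0],
    [22,-22,0,0,0,0,0],
    [22,-22,0,0,0,0,0],
    [22,-22,0,0,0,0,0],
    [3.5,-3.2,0,0,0,0,0]
  ]
}}

```text
time: 2.57
position: [425.1, -28.6, 231.5]
orientation: [-3.09, -0.557, -0.003]
force: [-0.3, -0.5, -0.1]
finger_gap: -0.1
finger_force: 0.0
```

```bash
cat >> h.py <<'E'
def rep():
    s=state(); p=s["position"]; y=np.radians(20.1); d=p[:2]-[596.4,54.7]
    r=R.from_rotvec(s["orientation"]).as_matrix()
    print("t",s["time"],"tcp",p.round(1),"press xy",(d@[np.cos(y),np.sin(y)]).round(1),(d@[-np.sin(y),np.cos(y)]).round(1),"yaw",np.degrees(np.arctan2(r[1,0],r[0,0])).round(2),"tilt z",r[:,2].round(3),"F",s["force"].round(1),"gap",round(s["finger_gap"],1),"q",s["qpos"].round(2))
E
python3 -c "
from h import *
rep()"
```

```text
t 2.5667 tcp [425.1 -28.6 231.5] press xy -189.5 -19.3 yaw 20.44 tilt z [ 0.002  0.002 -1.   ] F [-0.3 -0.5 -0.1] gap -0.1 q [-0.22  0.08 -0.31  1.19  0.    2.57]
```

{"name": "send_rows", "arguments": {
  "moves": [
    [0,0,0,0,0,0,0],
    [0,0,0,0,0,0,0],
    [0,0,20,0,0,0,0],
    [0,0,20,0,0,0,0],
    [0,0,20,0,0,0,0],
    [0,0,20,0,0,0,0],
    [0,0,20,0,0,0,0],
    [0,0,0,0,0,0,0],
    [0,0,0,0,0,0,0],
    [0,0,0,0,0,0,0]
  ]
}}

```text
time: 3.4
position: [424.0, -33.0, 132.3]
orientation: [3.093, 0.546, 0.001]
force: [-0.1, 0.0, 0.4]
finger_gap: 0.1
finger_force: 0.0
```

```bash
python3 -c "
from h import *
rep()"
```

```text
t 3.4 tcp [424.  -33.  132.3] press xy -192.1 -23.1 yaw 20.02 tilt z [ 0.001 -0.001 -1.   ] F [-0.1  0.   0.4] gap 0.1 q [-0.23  0.14 -0.5   0.93 -0.    2.57]
```

{"name": "send_rows", "arguments": {
  "moves": [
    [7,-8,0,0,0,0,0],
    [7,-8,0,0,0,0,0],
    [6,-7,0,0,0,0,0],
    [0,0,15,0,0,0,0],
    [0,0,15,0,0,0,0],
    [0,0,15,0,0,0,0],
    [0,0,15,0,0,0,0],
    [0,0,15,0,0,0,0],
    [0,0,15,0,0,0,0],
    [0,0,0,0,0,0,0],
    [0,0,0,0,0,0,0],
    [0,0,0,0,0,0,0]
  ]
}}

```text
time: 4.4
position: [435.4, -3.2, 42.1]
orientation: [3.093, 0.549, 0.002]
force: [1.3, -0.0, -0.1]
finger_gap: 0.3
finger_force: 0.0
```

```bash
python3 -c "
from h import *
rep()"
```

```text
t 4.4 tcp [435.4  -3.2  42.1] press xy -171.1 1.0 yaw 20.15 tilt z [ 0.001 -0.    -1.   ] F [ 1.3 -0.  -0.1] gap 0.3 q [-0.15  0.26 -0.62  0.69 -0.    2.64]
```

{"name": "send_rows", "arguments": {
  "moves": [
    [6,0,0,0,0,0,0],
    [6,0,0,0,0,0,0],
    [6,0,0,0,0,0,0],
    [6,0,0,0,0,0,0],
    [4,0,0,0,0,0,0],
    [4,0,0,0,0,0,0],
    [4,0,0,0,0,0,0],
    [4,0,0,0,0,0,0],
    [4,0,0,0,0,0,0],
    [4,0,0,0,0,0,0],
    [4,0,0,0,0,0,0],
    [4,0,0,0,0,0,0],
    [4,0,0,0,0,0,0],
    [4,0,0,0,0,0,0],
    [4,0,0,0,0,0,0],
    [4,0,0,0,0,0,0],
    [0,0,0,0,0,0,0]
  ]
}}

```text
time: 5.82
position: [503.6, 21.4, 41.5]
orientation: [3.093, 0.549, 0.003]
force: [0.2, -0.6, -0.2]
finger_gap: 0.2
finger_force: 0.0
```

```bash
python3 -c "
from h import *
rep()"
```

```text
t 5.8167 tcp [503.6  21.4  41.5] press xy -98.6 0.6 yaw 20.12 tilt z [ 0.002  0.    -1.   ] F [ 0.2 -0.6 -0.2] gap 0.2 q [-0.08  0.38 -0.44  0.75  0.    2.71]
```

Now slowly to the stop.

{"name": "send_rows", "arguments": {
  "moves": [
    [1.5,0,0,0,0,0,0],
    [1.5,0,0,0,0,0,0],
    [1.5,0,0,0,0,0,0],
    [1.5,0,0,0,0,0,0],
    [1,0,0,0,0,0,0],
    [1,0,0,0,0,0,0]
  ]
}}

```text
time: 6.32
position: [509.6, 23.9, 41.3]
orientation: [3.093, 0.548, -0.0]
force: [-4.2, -1.1, 3.5]
finger_gap: -0.0
finger_force: 2.2
```

```bash
python3 - <<'E'
from h import *
rep()
for c in("top","side"):
    p,d=grab_frame(c); C=cloud(c,d); X=C[d>0]
    y=np.radians(20.1); D=X[:,:2]-[596.4,54.7]; px=D@[np.cos(y),np.sin(y)]; py=D@[-np.sin(y),np.cos(y)]
    m=(abs(py)<25)&(px>-100)&(px<-40)&(X[:,2]>45)&(X[:,2]<68)
    print(c,m.sum(),np.percentile(px[m],[2,50,98]) if m.any() else 0)
    cv2.imwrite(f"pics/{c}1.png",cv2.resize(p[100:260,170:330] if c=="top" else p[130:250,170:330],None,fx=3.5,fy=3.5)[...,::-1])
E
```

```text
t 6.3167 tcp [509.6  23.9  41.3] press xy -92.2 0.9 yaw 20.09 tilt z [-0. -0. -1.] F [-4.2 -1.1  3.5] gap -0.0 q [-0.08  0.39 -0.42  0.76 -0.    2.71]
top 0 0
side 81 [-98.21409316 -79.03435097 -70.78451621]
```

{"name": "send_rows", "arguments": {
  "moves": [
    [1,0,0,0,0,0,0],
    [1,0,0,0,0,0,0],
    [1,0,0,0,0,0,0],
    [0,0,0,0,0,0,0]
  ]
}}

```text
time: 6.75
position: [510.9, 24.4, 41.0]
orientation: [3.092, 0.548, -0.005]
force: [-7.2, -3.3, 6.4]
finger_gap: -0.1
finger_force: 4.1
```

```bash
python3 -c "
from h import *
rep()"
```

```text
t 6.75 tcp [510.9  24.4  41. ] press xy -90.7 0.9 yaw 20.08 tilt z [-0.003 -0.002 -1.   ] F [-7.2 -3.3  6.4] gap -0.1 q [-0.08  0.4  -0.42  0.76 -0.    2.72]
```

{"name": "send_rows", "arguments": {
  "moves": [
    [1,0,0,0,0,0,0],
    [1,0,0,0,0,0,0],
    [1,0,0,0,0,0,0],
    [0,0,0,0,0,0,0],
    [0,0,0,0,0,0,0]
  ]
}}

```text
time: 7.17
position: [510.9, 24.5, 40.6]
orientation: [3.091, 0.546, -0.013]
force: [-13.8, -6.6, 10.4]
finger_gap: -0.2
finger_force: 7.4
```

```bash
python3 -c "
from h import *
rep()"
```

```text
t 7.1667 tcp [510.9  24.5  40.6] press xy -90.7 1.0 yaw 20.04 tilt z [-0.008 -0.004 -1.   ] F [-13.8  -6.6  10.4] gap -0.2 q [-0.07  0.4  -0.41  0.77 -0.    2.72]
```

Stalled at the expected position (-90.7) while the force rose to 15 N, so the tray is home. Next: back off and rise.

{"name": "send_rows", "arguments": {
  "moves": [
    [-5,0,0,0,0,0,0],
    [-10,0,0,0,0,0,0],
    [-10,0,0,0,0,0,0],
    [-10,0,0,0,0,0,0],
    [0,0,0,0,0,0,0],
    [0,0,-20,0,0,0,0],
    [0,0,-20,0,0,0,0],
    [0,0,-20,0,0,0,0],
    [0,0,-20,0,0,0,0],
    [0,0,-20,0,0,0,0],
    [0,0,-20,0,0,0,0],
    [0,0,-20,0,0,0,0],
    [0,0,-20,0,0,0,0],
    [0,0,-20,0,0,0,0],
    [0,0,0,0,0,0,0],
    [0,0,0,0,0,0,0]
  ]
}}

```text
time: 8.5
position: [484.4, 14.0, 222.5]
orientation: [3.093, 0.548, 0.007]
force: [1.3, -0.1, 0.9]
finger_gap: -0.2
finger_force: 0.0
```

```bash
python3 - <<'E'
from h import *
rep()
y=np.radians(20.1)
for c in("top","side"):
    p,d=grab_frame(c); C=cloud(c,d); X=C[d>0]
    D=X[:,:2]-[596.4,54.7]; px=D@[np.cos(y),np.sin(y)]; py=D@[-np.sin(y),np.cos(y)]
    m=(abs(py)<25)&(px>-115)&(px<-50)&(X[:,2]>50)&(X[:,2]<68)
    print(c,m.sum(),np.percentile(px[m],[2,50,98]) if m.any() else 0)
    g=(abs(py)<80)&(px>-15)&(px<145)&(abs(X[:,2]-158)<5)
    if g.any(): print("guard",np.percentile(px[g],[1,99]),np.percentile(py[g],[1,99]))
    # window opening edges
    e=g&(abs(py)<20); print("win x",px[e&(px<50)].max(initial=-99),px[e&(px>50)].min(initial=999))
    e=g&(abs(px-50)<20); print("win y",py[e&(py<0)].max(initial=-99),py[e&(py>0)].min(initial=999))
    for t in("tab","window","lever_bar"):
        for r in tip_of(t,c)[:3]:
            q=w(c,r["xyz"]); dd=q[:2]-[596.4,54.7]; print(t,round(r["confidence"],2),(dd@[np.cos(y),np.sin(y)]).round(1),(dd@[-np.sin(y),np.cos(y)]).round(1),q[2].round(1))
    cv2.imwrite(f"pics/{c}2.png",cv2.resize(p[100:260,170:330] if c=="top" else p[130:250,170:330],None,fx=3.5,fy=3.5)[...,::-1])
E
```

```text
t 8.5 tcp [484.4  14.  222.5] press xy -119.2 0.3 yaw 20.11 tilt z [ 0.004  0.    -1.   ] F [ 1.3 -0.1  0.9] gap -0.2 q [-0.1   0.19 -0.19  1.18  0.    2.69]
top 5 [-78.6138467  -74.29734078 -71.62965942]
guard [ -3.84165446 132.13049157] [-67.45258955  65.50826652]
win x 16.68249209617398 82.01822024698909
win y -42.07926957943467 39.06406397050435
tab 0.84 104.0 386.8 30.2
tab 0.74 -261.0 412.3 29.7
tab 0.64 -82.3 -2.4 42.8
window 0.72 47.8 1.7 157.5
lever_bar 0.6 51.4 -0.5 139.7
side 48 [-79.43028749 -74.53918925 -69.74651633]
guard [ -2.59539042 133.32934126] [-65.56798216  70.20778344]
win x 16.23358448822424 83.03467993015815
win y -37.586393598093714 42.05035565651984
tab 0.94 -83.1 -0.5 41.0
tab 0.68 -258.7 413.9 26.9
tab 0.6 106.0 386.8 26.0
window 0.91 52.6 1.6 160.3
lever_bar 0.65 47.9 3.3 142.7
```

View pics/side2.png

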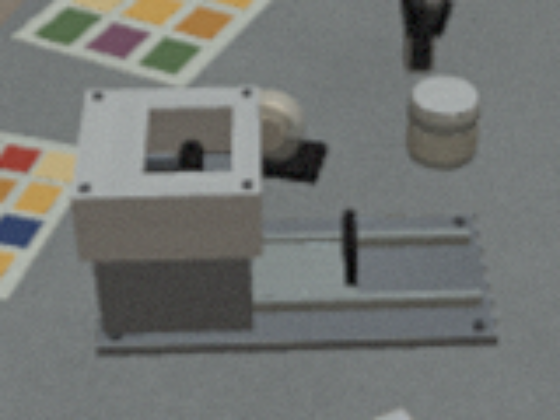

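The view shows the tab at (350,245) of the crop, one tab thickness beyond -80, so the tray is home, and the bar at (190,155) is clear in the window. Next I move above the window.

{"name": "send_rows", "arguments": {
  "moves": [
    [17,0,0,0,0,0,0],
    [17,0,0,0,0,0,0],
    [17,0,0,0,0,0,0],
    [17,0,0,0,0,0,0],
    [17,0,0,0,0,0,0],
    [17,0,0,0,0,0,0],
    [17,0,0,0,0,0,0],
    [17,0,0,0,0,0,0],
    [17,0,0,0,0,0,0],
    [17,0,0,0,0,0,0],
    [0,0,0,0,0,0,0],
    [0,0,0,0,0,0,0],
    [0,0,0,0,0,0,0]
  ]
}}

```text
time: 9.98
position: [641.4, 72.2, 220.9]
orientation: [3.093, 0.548, -0.002]
force: [-0.3, -1.0, -0.5]
finger_gap: 0.2
finger_force: 0.0
```

```bash
python3 -c "
from h import *
rep()"
```

```text
t 9.9833 tcp [641.4  72.2 220.9] press xy 48.3 1.0 yaw 20.09 tilt z [-0.001 -0.    -1.   ] F [-0.3 -1.  -0.5] gap 0.2 q [ 0.01  0.53  0.3   1.34 -0.    2.8 ]
```

Shift by 2.5 mm, then go down to just above the bar (z about 147).

{"name": "send_rows", "arguments": {
  "moves": [
    [2.5,0.5,0,0,0,0,0],
    [0,0,10,0,0,0,0],
    [0,0,10,0,0,0,0],
    [0,0,10,0,0,0,0],
    [0,0,10,0,0,0,0],
    [0,0,10,0,0,0,0],
    [0,0,10,0,0,0,0],
    [0,0,8,0,0,0,0],
    [0,0,5,0,0,0,0],
    [0,0,0,0,0,0,0],
    [0,0,0,0,0,0,0]
  ]
}}

```text
time: 10.9
position: [644.5, 72.7, 148.0]
orientation: [3.093, 0.548, -0.001]
force: [0.4, -0.0, -1.2]
finger_gap: 0.2
finger_force: 0.0
```

```bash
python3 -c "
from h import *
rep()
p,d=grab_frame('side')
cv2.imwrite('pics/side3.png',cv2.resize(p[60:240,150:330],None,fx=3.2,fy=3.2)[...,::-1])"
```

```text
t 10.9 tcp [644.5  72.7 148. ] press xy 51.3 0.4 yaw 20.1 tilt z [-0. -0. -1.] F [ 0.4 -0.  -1.2] gap 0.2 q [ 0.01  0.56  0.15  1.17 -0.    2.81]
```

View pics/side3.png

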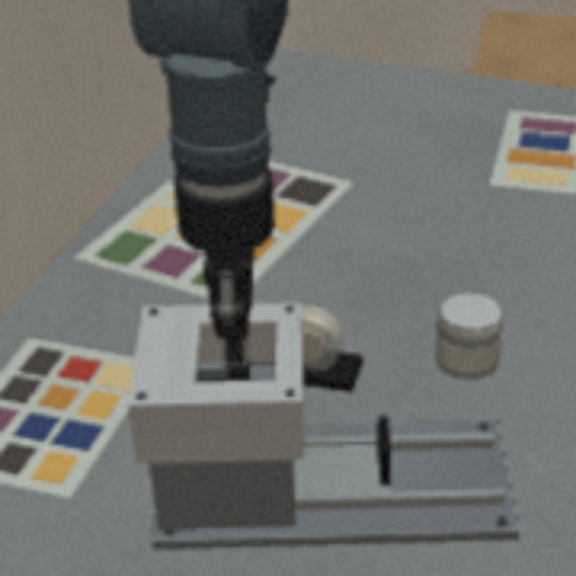

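The fingers are centred in the window at about (235,345) of the crop, clear of its edges. Press.

{"name": "send_rows", "arguments": {
  "moves": [
    [0,0,3,0,0,0,0],
    [0,0,3,0,0,0,0],
    [0,0,3,0,0,0,0],
    [0,0,3,0,0,0,0],
    [0,0,3,0,0,0,0],
    [0,0,3,0,0,0,0],
    [0,0,3,0,0,0,0],
    [0,0,3,0,0,0,0],
    [0,0,0,0,0,0,0]
  ]
}}

```text
time: 11.7
position: [645.0, 72.6, 124.9]
orientation: [3.093, 0.548, 0.002]
force: [-1.7, -1.1, 6.8]
finger_gap: -0.0
finger_force: 4.0
```

```bash
python3 -c "
from h import *
rep()"
```

```text
t 11.7 tcp [645.   72.6 124.9] press xy 51.8 0.1 yaw 20.1 tilt z [ 0.001 -0.    -1.   ] F [-1.7 -1.1  6.8] gap -0.0 q [ 0.01  0.57  0.11  1.11 -0.    2.81]
```

{"name": "send_rows", "arguments": {
  "moves": [
    [0,0,2,0,0,0,0],
    [0,0,2,0,0,0,0],
    [0,0,2,0,0,0,0],
    [0,0,1,0,0,0,0],
    [0,0,1,0,0,0,0],
    [0,0,1,0,0,0,0],
    [0,0,0,0,0,0,0],
    [0,0,0,0,0,0,0]
  ]
}}

```text
time: 12.37
position: [646.0, 73.0, 118.7]
orientation: [3.093, 0.548, 0.007]
force: [-5.3, -0.2, 15.9]
finger_gap: 0.3
finger_force: 8.3
```

```bash
python3 -c "
from h import *
rep()"
```

```text
t 12.3667 tcp [646.   73.  118.7] press xy 52.9 0.1 yaw 20.11 tilt z [ 0.005  0.    -1.   ] F [-5.3 -0.2 15.9] gap 0.3 q [0.01 0.57 0.1  1.09 0.   2.81]
```

{"name": "send_rows", "arguments": {
  "moves": [
    [0,0,1,0,0,0,0],
    [0,0,1,0,0,0,0],
    [0,0,1,0,0,0,0],
    [0,0,0,0,0,0,0],
    [0,0,0,0,0,0,0],
    [0,0,0,0,0,0,0],
    [0,0,0,0,0,0,0],
    [0,0,0,0,0,0,0],
    [0,0,0,0,0,0,0],
    [0,0,0,0,0,0,0],
    [0,0,0,0,0,0,0],
    [0,0,0,0,0,0,0],
    [0,0,0,0,0,0,0],
    [0,0,0,0,0,0,0],
    [0,0,0,0,0,0,0],
    [0,0,0,0,0,0,0],
    [0,0,0,0,0,0,0],
    [0,0,0,0,0,0,0],
    [0,0,0,0,0,0,0],
    [0,0,0,0,0,0,0]
  ]
}}

```text
time: 14.03
position: [646.1, 73.0, 118.3]
orientation: [3.092, 0.548, 0.01]
force: [-9.8, -0.3, 29.6]
finger_gap: -0.1
finger_force: 14.4
```

{"name": "send_rows", "arguments": {
  "moves": [
    [0,0,0,0,0,0,0],
    [0,0,0,0,0,0,0],
    [0,0,0,0,0,0,0],
    [0,0,0,0,0,0,0],
    [0,0,0,0,0,0,0],
    [0,0,0,0,0,0,0],
    [0,0,0,0,0,0,0],
    [0,0,0,0,0,0,0],
    [0,0,0,0,0,0,0],
    [0,0,0,0,0,0,0]
  ]
}}

```text
time: 14.87
position: [646.1, 73.0, 118.3]
orientation: [3.092, 0.548, 0.01]
force: [-9.6, 0.1, 29.4]
finger_gap: -0.2
finger_force: 14.4
```

```bash
python3 -c "
from h import *
rep()"
```

```text
t 14.8667 tcp [646.1  73.  118.3] press xy 53.0 0.1 yaw 20.11 tilt z [ 0.007  0.    -1.   ] F [-9.6  0.1 29.4] gap -0.2 q [0.01 0.57 0.1  1.09 0.   2.81]
```

On the hard stop (29 N, not moving), held for more than 2 s. Release straight up.

{"name": "send_rows", "arguments": {
  "moves": [
    [0,0,-3,0,0,0,0],
    [0,0,-4,0,0,0,0],
    [0,0,-4,0,0,0,0],
    [0,0,-4,0,0,0,0],
    [0,0,-4,0,0,0,0],
    [0,0,-5,0,0,0,0],
    [0,0,-5,0,0,0,0],
    [0,0,-8,0,0,0,0],
    [0,0,-10,0,0,0,0],
    [0,0,-10,0,0,0,0],
    [0,0,-10,0,0,0,0],
    [0,0,-10,0,0,0,0],
    [0,0,-10,0,0,0,0],
    [0,0,-10,0,0,0,0],
    [0,0,-10,0,0,0,0],
    [0,0,-10,0,0,0,0],
    [0,0,0,0,0,0,0],
    [0,0,0,0,0,0,0],
    [0,0,0,0,0,0,0],
    [0,0,0,0,0,0,0]
  ]
}}

```text
time: 16.53
position: [644.2, 72.8, 228.4]
orientation: [-3.093, -0.548, 0.002]
force: [-0.0, 0.5, -0.3]
finger_gap: -0.1
finger_force: 0.0
```

```bash
python3 - <<'E'
from h import *
rep()
y=np.radians(20.1); c="side"
p,d=grab_frame(c); X=cloud(c,d)[d>0]
D=X[:,:2]-[596.4,54.7]; px=D@[np.cos(y),np.sin(y)]; py=D@[-np.sin(y),np.cos(y)]
m=(abs(py)<25)&(px>-115)&(px<-50)&(X[:,2]>50)&(X[:,2]<68)
print(m.sum(),np.percentile(px[m],[2,50,98]))
for t in("lever_bar","tab","tin","tape","marker"):
    print(t,[w(c,r["xyz"]).round().tolist() for r in tip_of(t,c)[:3]])
cv2.imwrite('pics/side4.png',cv2.resize(p[60:280,150:330],None,fx=2.7,fy=2.7)[...,::-1])
E
```

```text
t 16.5333 tcp [644.2  72.8 228.4] press xy 51.1 0.5 yaw 20.1 tilt z [-0.002 -0.    -1.   ] F [-0.   0.5 -0.3] gap -0.1 q [ 0.01  0.54  0.33  1.36 -0.    2.81]
42 [-79.51018557 -74.34992891 -69.86770102]
lever_bar [[638.0, 72.0, 141.0], [648.0, -109.0, 3.0]]
tab [[214.0, 353.0, 28.0], [517.0, 29.0, 39.0], [562.0, 456.0, 27.0]]
tin [[497.0, -175.0, 1.0]]
tape [[649.0, -108.0, 1.0]]
marker [[481.0, 209.0, 5.0], [641.0, 70.0, 142.0]]
```

View pics/side4.png

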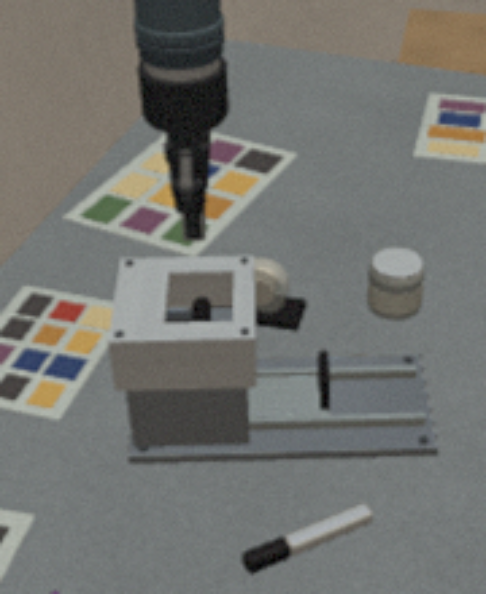

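The bar is back up at (200,308) of the crop, the tab is still home at (324,380), nothing else has moved, and the gripper is clear.

```bash
python3 -c "
from plant import *
print(close_job())"
```

```text
the job is handed in; nothing more can be done
None
```

The job is handed in (no verdict came back): the tray is home against its stop, the lever was held on its hard stop for over 2 s and is back up, and I saw no sign of contact with the guard or movement of the tin, tape dispenser or marker.

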